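# Close the saw-blade tin and put it away in its drawer

## Task

Of the two metal tins on the bench, one has its lid standing up on its neck: press that lid down, with the tin still standing on the bench, until it is fully home. Then set that tin, kept upright, on the floor of the open drawer and push the drawer fully shut. Leave the other tin and everything else on the bench where it is.

Things in the scene. Friction and masses are not known exactly. Their poses are not given: they have to be found in the camera images.
- blade_tin: The tin with the raised lid: a bare-metal oblong tin, 110 mm long (its x), 56 mm wide (its y), body 40 mm high, about 0.34 kg. Origin at the centre of its underside, z up. Closed, it is 58 mm high; at the start the lid stands 11 to 16 mm higher, baring a dark, narrower neck. Grip it across its 56 mm width, by the body below the lid.
- tin_lid_top (a point): Centre of the top face of the raised lid (110 x 56 x 18 mm) of blade_tin; moves with the lid. 58 mm above the tin's underside once seated.
- tin_lid (a joint): How far the lid of blade_tin is pressed down, m: 0 = highest (16 mm gap under its rim), 0.016 = fully home against the shoulder. Pressing takes about 6 N; it stays where it is left.
- other_tin: The second tin, alike in size and material (110 x 56 x 58 mm) but with its lid already home. To be left alone. Origin at the centre of its underside.
- chest_front (a point): Point on the fixed low plywood chest (300 mm deep, 240 wide, 100 high) where the middle of the drawer's front face lies when shut, 62 mm above the bench; x axis points into the chest. The drawer starts 185 to 210 mm open. Inside it is 255 mm long, 198 wide, walls 56 mm high above the floor (6 mm thick, front panel 15 mm more). Under the chest's top, 66 mm are free above the drawer floor.
- chest_drawer0_handle (a point): Middle of the drawer's steel bar handle (120 mm long along y, about 10 mm thick), 35 mm in front of the drawer's front face and about 61 mm above the bench; moves with the drawer, and stands 35 mm before chest_front when it is shut. x axis points into the chest.
- drawer_floor (a point): Point on the upper face of the drawer's floor, midway across, at the foot of the inner face of its front wall; 22 mm above the bench; moves with the drawer. x axis points into the chest, z up. The floor runs from here 255 mm along x and 99 mm to each side; at the start the first 179 to 204 mm lie open to the sky, the rest under the chest's top.
- glue: White glue bottle with cap, 60 mm across, 150 mm high. Origin at the centre of its underside. Leave alone.
- tape: Roll of paper tape lying flat, 100 mm across, 25 mm high. Origin at its centre underneath. Leave alone.
- sander: Cork sanding block, 110 x 60 x 40 mm. Origin at the centre of its underside. Leave alone.
- screwdriver: Screwdriver, 190 mm long, lying on the bench. Leave alone.
- mallet: Hammer, 270 mm long, lying on the bench. Leave alone.

How it is judged (in metres and radians):
On the way:
1. with the tin standing on the bench, its lid is pressed fully home (within 2 mm) (value of joint tin_lid above 0.014 m and height (world z) of blade_tin below 0.01 m and angle between blade_tin's own z axis and vertical below 0.1 rad), for 0.2 s.
At the end, for the whole second after the job is handed in: The lid is home (within 2 mm of its stop), the tin stands upright (within 0.1 rad) and at rest on the floor of the drawer, and the drawer is shut (within 8 mm) (value of joint tin_lid above 0.014 m and x of chest_drawer0_handle in the frame of chest_front above -0.043 m and x of blade_tin in the frame of drawer_floor between 0 and 0.255 m and y of blade_tin in the frame of drawer_floor between -0.1 and 0.1 m and z of blade_tin in the frame of drawer_floor between -0.006 and 0.006 m and angle between blade_tin's own z axis and vertical below 0.1 rad and linear speed of blade_tin below 0.02 m/s); the robot touches nothing.
It fails at once if the tin is tipped by more than 0.6 rad (angle between blade_tin's own z axis and vertical above 0.6 rad).
It fails at once if the other tin or another bystander is shifted by more than 40 mm or knocked over (distance of any of other_tin, glue, tape, sander, screwdriver, mallet from where it was at the start of the episode above 0.04 m or angle between any of other_tin, glue's own z axis and vertical above 0.5 rad).
It also fails if it takes over 64 s, if anything falls off the work surface, if the arm or the gripper's body presses on something with over 40 N, if the wrist force passes 120 N, or if a joint passes its speed limit or range.

## Robot

A 6-joint arm with a two-finger parallel gripper is mounted at the origin on the work surface. World frame = base frame: x ahead of the robot, y to its left, z up, the work surface at z = 0. Lengths are in m, angles in degrees, forces in N, time in s.
With the tool pointing down it reaches from about 0.25 to 0.8 m from the base axis. Payload 3.9 kg.
Tool frame: the origin (TCP) lies at the very end of the fingers, on their centre line; the grasp point (between the pads) lies 19 mm behind it (arm.grip_point_offset is the distance from the TCP to the grasp point, in m); z points along the fingers, x is the direction in which the jaws open and shut, and the axes are right-handed (so a half turn about z gives the same grasp; the last joint's range is limited). The gripper opens to 85 mm and grips with 20 to 120 N. Pads are 22 mm wide; open, the fingers measure 114 mm over their backs; the gripper's body (76 mm by 85 mm) begins 54 mm behind the grasp point. The pads swing forward as they close: fully open they stand 13 mm farther back than shut.
Start: joints at [-66.52, 14.897, -7.913, 67.191, 0, 90], TCP at [0.209, -0.482, 0.231] pointing down, gripper open.
Joint ranges: [-159.42, 159.42], [-47.68, 98.78], [-73.54, 78.23], [-108.79, 121.32], [-90, 84.71], [-180, 180]. Speed limits (degrees/s): [147.25, 147.25, 180, 180, 180, 180].

## Interface

Orientations are given as [roll, pitch, yaw] about the fixed x, y, z axes, in that order (R = Rz(yaw) Ry(pitch) Rx(roll)).
In Python, from bench import arm gives the robot as it stands.
- The arm moves only by the tool drive_tool, never from a script. Its arguments are lists of equal length, an entry for each row: "xyz": the shift along the tool's x, y, z in m, a list of three; "twist": the turn about the tool's z in degrees; "gripper": the finger opening in m, from 0 to 0.0854. A call has 1 to 5 rows; each row shifts and turns the commanded pose from where the row before left it, along the tool's axes as they then stand; what a row does not reach is not made up. A row lasts 1/12 s, in which the tool goes at most 41.7 mm and 7.16 degrees, less where a joint would pass 70% of its speed; a pose out of reach is approached as far as the arm can. A call is refused whole if a number of a shift passes 0.0417 or a number of a turn 7.16, either way. A call with a gripper value outside its range is refused whole. The fingers move at their own pace and stop on an object; "newtons" is the grip in N (left out, the last holds). Time passes only in rows, so rows that do not move let the fingers close. It gives the time, the measured TCP pose, the force and the opening at its end, in the units of the state.
- arm.read_state(): the state, without advancing time (a new reading comes with each control period).
- arm.camera(name): name is "side" or "top" or "wrist"; returns a dict with "image" (400x640x3 uint8, red, green, blue), "fx", "fy", "cx", "cy" (pixels), "dist" ([k1, k2, p1, p2, k3] as OpenCV has them; the pictures are not rectified), "R" (3x3) and "t" (3): a world point X has camera coordinates R X + t. Camera axes: x right, y down, z forward; pixel columns grow to the right and rows downward; lengths in m; the calibration is good to about 2 mm. A picture is of the moment at which its call begins. There is no depth.
- arm.finish_job(): hands the job in, once; it reports no verdict.
The state is a dict: "time_s": time; "joint_positions": joint angles; "joint_velocities": joint speeds; "tau": joint torques, N m; "eef_pos": TCP position; "tcp_rot": TCP orientation; "ft_force": force on the tool from outside, world axes, zero at the start; "torque": the same for the moment, N m; "finger_gap": opening from 0.0 (shut) to 1.0 (fully open).
Only numpy, scipy, OpenCV 4.12 (cv2) and the standard library are available. Lean on these libraries where they do the work, as an engineer would, in place of code of your own. Each camera call takes 0.05 s, during which the arm holds its last target. There are 200 camera calls.

## Working session

There is one attempt and no reset: what is moved stays moved. The work goes in short steps, Python scripts to look and compute and a tool call to move; the robot and the scene stay as the last step left them, time stands still between calls to the robot, and variables do not carry over. Pictures are saved under pics/ and viewed, on a budget of 10 in all, crops included, one or two more only if the job needs it, and the job is handed in when it is done.

Besides the shell and the picture viewer there is one more tool, called after "Emit:" by a JSON object that holds its "method" and its "body", one argument or row to a line. drive_tool: Moves the arm, as the interface text tells. Its arguments: {"type":"object","properties":{"xyz":{"type":"array","items":{"type":"array","items":{"type":"number"}}},"twist":{"type":"array","items":{"type":"number"}},"gripper":{"type":"array","items":{"type":"number"}},"newtons":{"type":"number"}},"required":["xyz","twist","gripper"]}

```bash
mkdir -p pics; cat > h.py <<'E'
import numpy as np, cv2, json
from bench import arm
def snap(n,f):
    c=arm.camera(n); cv2.imwrite(f'pics/{f}.png',c['image'][...,::-1])
    np.savez(f'pics/{f}.npz',**{k:np.array(v) for k,v in c.items()}); return c
def ld(f):
    return dict(np.load(f'pics/{f}.npz'))
def ray(c,u,v):
    K=np.array([[c['fx'],0,c['cx']],[0,c['fy'],c['cy']],[0,0,1.]])
    p=cv2.undistortPoints(np.array([[[u,v]]],float),K,np.array(c['dist'],float))[0,0]
    R=np.array(c['R']);t=np.array(c['t']); return -R.T@t, R.T@np.array([p[0],p[1],1])
def at(c,u,v,z):
    o,d=ray(c,u,v); return o+d*(z-o[2])/d[2]
def proj(c,X):
    K=np.array([[c['fx'],0,c['cx']],[0,c['fy'],c['cy']],[0,0,1.]])
    return cv2.projectPoints(np.array(X,float).reshape(-1,1,3),cv2.Rodrigues(np.array(c['R']))[0],np.array(c['t'],float),K,np.array(c['dist'],float))[0][:,0]
E
python3 - <<'E'
from h import *
for n in('top','side'):
    c=snap(n,n+'0'); print(n,c['fx'],-np.array(c['R']).T@c['t'],np.array(c['R'])[2])
print(arm.read_state())
E
```

```text
top 453.96796846596953 [ 0.39967475 -0.164741    1.23997544] [ 0.14317374  0.02101802 -0.98947437]
side 459.95231076177777 [0.42696758 0.74422999 0.77959294] [ 0.11570565 -0.77407376 -0.62243234]
{'time_s': 0.1, 'joint_positions': array([-6.65207077e+01,  1.49306700e+01, -7.97658630e+00,  6.71895691e+01,
       -1.68184107e-03,  9.00015367e+01]), 'joint_velocities': array([-0.114034  , -0.05146019,  0.26565794, -0.01589127,  0.03074319,
        0.0508371 ]), 'tau': array([-8.87893475e-04, -4.06509054e+01,  2.54527473e+01,  1.00638080e-02,
       -7.00720148e-05, -1.62723842e-05]), 'eef_pos': array([ 0.20892508, -0.48099369,  0.23057178]), 'tcp_rot': array([ 1.79998316e+02,  9.68252673e-02, -6.65222443e+01]), 'ft_force': array([0.26638465, 0.1826851 , 0.73138235]), 'torque': array([0.01415896, 0.08397117, 0.05207933]), 'finger_gap': 0.9994780334352911}
```

View pics/top0.png

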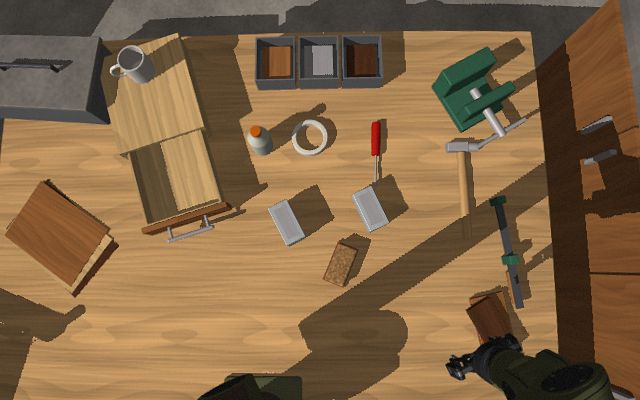

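View pics/side0.png

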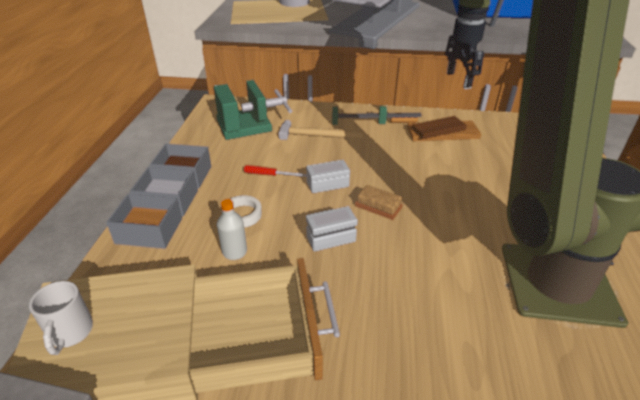

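```bash
python3 - <<'E'
from h import *
a=cv2.imread('pics/top0.png');b=cv2.imread('pics/side0.png')
A=cv2.resize(a[180:255,255:405],(800,400),interpolation=cv2.INTER_CUBIC)
B=cv2.resize(b[150:260,290:400],(400,400)[:2],interpolation=cv2.INTER_CUBIC)
C=cv2.resize(a[130:250,130:240],(400,400),interpolation=cv2.INTER_CUBIC) 
cv2.imwrite('pics/c0.png',np.vstack([cv2.resize(A,(800,400))[:, :],])) 
D=np.hstack([cv2.resize(a[195:250,260:310],(400,440),interpolation=cv2.INTER_CUBIC),cv2.resize(b[200:255,300:350],(400,440),interpolation=cv2.INTER_CUBIC)])
cv2.imwrite('pics/c1.png',D)
cv2.imwrite('pics/c2.png',cv2.resize(a[125:250,115:265],(720,600),interpolation=cv2.INTER_CUBIC))
E
```

```text
(no output)
```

View pics/c1.png

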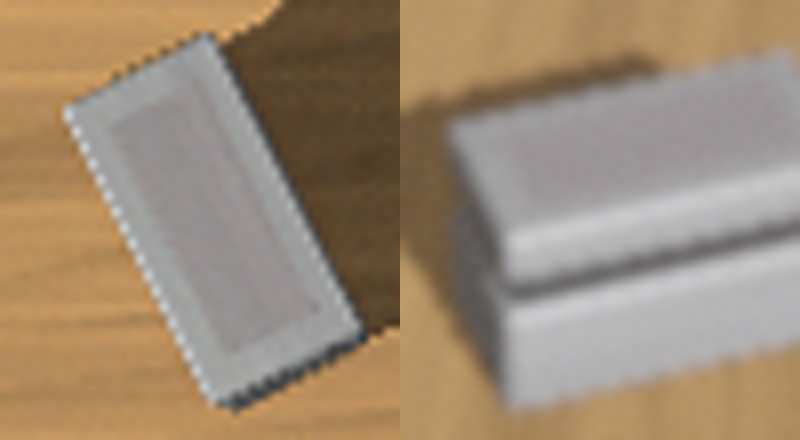

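View pics/c2.png

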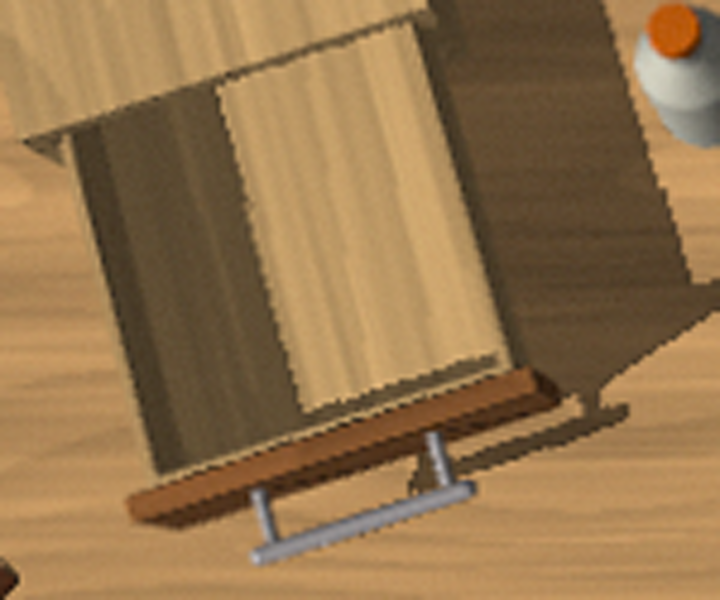

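```bash
python3 - <<'E'
from h import *
c=ld('top0');s=ld('side0')
q=np.array([[67,108],[207,35],[362,335],[215,405]])/8+[260,195]
for z in(.069,.072,.074):
    P=np.array([at(c,*p,z) for p in q]); e=P[2]-P[1]+P[3]-P[0]; w=P[1]-P[0]+P[2]-P[3]
    print(z,P.mean(0),np.linalg.norm(e)/2,np.linalg.norm(w)/2,np.degrees(np.arctan2(e[1],e[0])),np.degrees(np.arctan2(w[1],w[0])))
# height from side: lid top near corner & bottom of body near corner
sq=np.array([[450,130],[505,235],[500,285],[505,295],[510,408]],float); sq=(sq-[400,0])/8+[300,200]
print('side top corners',[at(s,*p,.072) for p in sq[:2]]); print('P',P)
b=at(s,*sq[4],0);print('base corner',b)
print('other vertical proj',proj(s,[[b[0],b[1],z] for z in(0,.04,.052,.070,.074)]),sq)
f=lambda p,z: at(c,p[0]/4.8+115,p[1]/4.8+125,z)
h=[f((257,557),.061),f((470,490),.061)];print('handle',h,np.linalg.norm(h[1]-h[0]),(h[0]+h[1])/2)
ch=[f((25,140),.1),f((430,12),.1)];print('chest',ch,np.linalg.norm(ch[1]-ch[0]),(ch[0]+ch[1])/2)
for n,v in(('handle',h),('chest',ch)):
    d=v[0]-v[1];d/=np.linalg.norm(d);print(n,'axis angle',np.degrees(np.arctan2(-d[0],d[1])))
E
```

```text
0.069 [ 0.50499784 -0.07155944  0.069     ] 0.10916637043801822 0.051877283561334676 -153.4249567434807 -64.10561611656509
0.072 [ 0.50472801 -0.07179817  0.072     ] 0.10888668983930314 0.05174437569174138 -153.4249567434807 -64.1056161165651
0.074 [ 0.50454812 -0.07195732  0.074     ] 0.10870023610682639 0.051655770445345896 -153.42495674348066 -64.10561611656507
side top corners [array([ 0.56546612, -0.0613283 ,  0.072     ]), array([ 0.54295737, -0.01849915,  0.072     ])]
P [[ 0.54152616 -0.02484489  0.074     ]
 [ 0.56478605 -0.07044057  0.074     ]
 [ 0.46686897 -0.11994363  0.074     ]
 [ 0.4450113  -0.07260019  0.074     ]]
base corner [ 0.54245376 -0.02142082  0.        ]
other vertical proj [[313.75       251.        ]
 [313.6289683  238.74948355]
 [313.59155465 234.96289566]
 [313.53443782 229.18247023]
 [313.52157943 227.88120578]] [[306.25  216.25 ]
 [313.125 229.375]
 [312.5   235.625]
 [313.125 236.875]
 [313.75  251.   ]]
handle [array([0.46012716, 0.24147932, 0.061     ]), array([0.49587488, 0.12310377, 0.061     ])] 0.12365544996963229 [0.47800102 0.18229154 0.061     ]
chest [array([0.68842086, 0.36831845, 0.1       ]), array([0.75521095, 0.14174443, 0.1       ])] 0.2362132569648643 [0.72181591 0.25503144 0.1       ]
handle axis angle 16.80356417768058
chest axis angle 16.424602471917655
```

The tin with the raised lid is the one nearer the drawer: it sits at top (286,222), and the side crop shows the dark neck gap. Its centre is about (0.505, -0.0715) and its yaw about 26°. The drawer handle is near (0.478, 0.182), with the axis at 16.6°. Next I move above the lid with the fingers shut.

Emit:
{"method": "drive_tool", "body": {
  "xyz": [
    [-0.018,-0.034,0],
    [-0.018,-0.034,0],
    [-0.018,-0.034,0],
    [-0.018,-0.034,0],
    [-0.018,-0.034,0]
  ],
  "twist": [-2.8,0,0,0,0],
  "gripper": [0,0,0,0,0],
  "newtons": 40
}}

```text
time_s: 0.52
eef_pos: [0.3236, -0.325, 0.2309]
tcp_rot: [180.0, 0.0, -63.8]
ft_force: [0.3, 0.8, 0.2]
finger_gap: 0.298
```

Emit:
{"method": "drive_tool", "body": {
  "xyz": [
    [-0.018,-0.034,0],
    [-0.018,-0.034,0],
    [-0.018,-0.034,0],
    [-0.018,-0.034,0.01],
    [-0.018,-0.034,0.01]
  ],
  "twist": [0,0,0,0,0],
  "gripper": [0,0,0,0,0]
}}

```text
time_s: 0.93
eef_pos: [0.4369, -0.1691, 0.2114]
tcp_rot: [-179.9, -0.1, -63.7]
ft_force: [0.3, -0.6, -0.3]
finger_gap: 0.0
```

```bash
cat >> h.py <<'E'
def go(X):
    """tool-frame shift from the measured pose to world X"""
    from scipy.spatial.transform import Rotation as Ro
    s=arm.read_state(); R=Ro.from_euler('xyz',s['tcp_rot'],degrees=True).as_matrix()
    print('t',round(s['time_s'],2),'p',s['eef_pos'].round(4),'r',s['tcp_rot'].round(2),'F',s['ft_force'].round(1),'gap',round(s['finger_gap'],3))
    print('shift',(R.T@(np.array(X)-s['eef_pos'])).round(4))
E
python3 -c "
from h import *
go([.505,-.0715,.09])"
```

```text
t 0.93 p [ 0.4369 -0.1691  0.2114] r [-1.7995e+02 -6.0000e-02 -6.3720e+01] F [ 0.3 -0.6 -0.3] gap 0.0
shift [-0.0575 -0.1042  0.1215]
```

Emit:
{"method": "drive_tool", "body": {
  "xyz": [
    [-0.0145,-0.026,0.02],
    [-0.0145,-0.026,0.02],
    [-0.0145,-0.026,0.02],
    [-0.014,-0.026,0.01],
    [0,0,0]
  ],
  "twist": [0,0,0,0,0],
  "gripper": [0,0,0,0,0]
}}

```text
time_s: 1.35
eef_pos: [0.5046, -0.0691, 0.1384]
tcp_rot: [179.9, 0.2, -63.4]
ft_force: [0.0, -1.1, 1.1]
finger_gap: 0.002
```

```bash
python3 -c "
from h import *
snap('wrist','w1');go([.505,-.0715,.09])
c=ld('w1');print(-c['R'].T@c['t'],c['R'][2])
import numpy as np
t=np.radians(26.3);u=np.array([np.cos(t),np.sin(t)]);v=np.array([-u[1],u[0]])
L=[np.r_[np.array([.505,-.0715])+a*.055*u+b*.028*v,.071] for a,b in((1,1),(1,-1),(-1,-1),(-1,1))]
print(proj(c,L).round(1)); print(proj(c,[[.505,-.0715,.071]]))"
```

```text
t 1.4 p [ 0.5036 -0.071   0.1395] r [ 1.7986e+02  1.1000e-01 -6.3490e+01] F [ 0.1 -0.8  0.8] gap 0.004
shift [ 0.0012 -0.0012  0.0495]
[ 0.5693386  -0.03661815  0.28128138] [-0.25869705 -0.12593546 -0.95771399]
[[287.2 142.7]
 [363.1 143.1]
 [356.9 274.7]
 [291.1 274.3]]
[[324.53623886 213.39503191]]
```

View pics/w1.png

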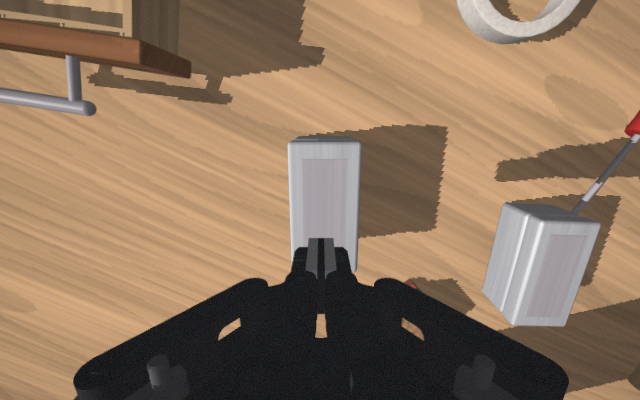

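Wrist view: the lid's upper corners are at (289,142) and (360,142), and its lower right is at (356,271). The prediction matches within 3 px, so I'll press.

Emit:
{"method": "drive_tool", "body": {
  "xyz": [
    [0.001,-0.001,0.02],
    [0,0,0.02],
    [0,0,0.016],
    [0,0,0.006],
    [0,0,0.004]
  ],
  "twist": [-0.2,0,0,0,0],
  "gripper": [0,0,0,0,0]
}}

```text
time_s: 1.82
eef_pos: [0.5038, -0.0742, 0.0747]
tcp_rot: [179.9, 0.1, -63.6]
ft_force: [-0.5, -0.7, -0.0]
finger_gap: -0.005
```

Emit:
{"method": "drive_tool", "body": {
  "xyz": [
    [0,0,0.003],
    [0,0,0.003],
    [0,0,0.003],
    [0,0,0.003],
    [0,0,0]
  ],
  "twist": [0,0,0,0,0],
  "gripper": [0,0,0,0,0]
}}

```text
time_s: 2.23
eef_pos: [0.5055, -0.074, 0.0641]
tcp_rot: [-179.9, -0.1, -63.5]
ft_force: [-0.3, 0.4, 0.9]
finger_gap: -0.001
```

Emit:
{"method": "drive_tool", "body": {
  "xyz": [
    [0,0,0.002],
    [0,0,0.002],
    [0,0,0.002],
    [0,0,0.001],
    [0,0,0]
  ],
  "twist": [0,0,0,0,0],
  "gripper": [0,0,0,0,0]
}}

```text
time_s: 2.65
eef_pos: [0.5056, -0.074, 0.058]
tcp_rot: [-179.9, -0.1, -63.5]
ft_force: [-2.9, -1.6, 10.9]
finger_gap: 0.001
```

Emit:
{"method": "drive_tool", "body": {
  "xyz": [
    [0,0,0.001],
    [0,0,0.001],
    [0,0,0],
    [0,0,0],
    [0,0,0]
  ],
  "twist": [0,0,0,0,0],
  "gripper": [0,0,0,0,0]
}}

```text
time_s: 3.07
eef_pos: [0.5056, -0.0741, 0.0578]
tcp_rot: [-179.9, -0.1, -63.5]
ft_force: [-6.7, 0.3, 24.9]
finger_gap: -0.0
```

The lid is home: height holds at 0.0578 while the force rose to 25 N. Now I back off, open the fingers and go down over the body.

Emit:
{"method": "drive_tool", "body": {
  "xyz": [
    [0,0,-0.005],
    [0,0,-0.025],
    [0,-0.001,-0.03],
    [-0.002,0,0],
    [0,0,0]
  ],
  "twist": [0,0,0,0,0],
  "gripper": [0,0,0.085,0.085,0.085]
}}

```text
time_s: 3.48
eef_pos: [0.5071, -0.0714, 0.1164]
tcp_rot: [-179.7, -0.2, -63.5]
ft_force: [-1.0, -0.6, -0.3]
finger_gap: 0.421
```

Emit:
{"method": "drive_tool", "body": {
  "xyz": [
    [0,0,0],
    [0,0,0],
    [0,0,0],
    [0,0,0],
    [0,0,0]
  ],
  "twist": [0,0,0,0,0],
  "gripper": [0.085,0.085,0.085,0.085,0.085]
}}

```text
time_s: 3.9
eef_pos: [0.5044, -0.0713, 0.1136]
tcp_rot: [179.9, 0.1, -63.5]
ft_force: [0.1, -0.5, -0.3]
finger_gap: 1.0
```

```bash
python3 -c "
from h import *
snap('side','s2');snap('wrist','w2');go([.505,-.0715,.006])
b=cv2.imread('pics/s2.png')[195:260,290:365];w=cv2.imread('pics/w2.png')
cv2.imwrite('pics/c3.png',np.vstack([cv2.resize(b,(480,300),interpolation=2),cv2.resize(w,(480,300))]))"
```

```text
t 4.0 p [ 0.5047 -0.0713  0.1138] r [ 1.7996e+02  3.0000e-02 -6.3520e+01] F [ 0.4 -0.5  0.3] gap 0.993
shift [ 0.0004 -0.0003  0.1078]
```

View pics/c3.png

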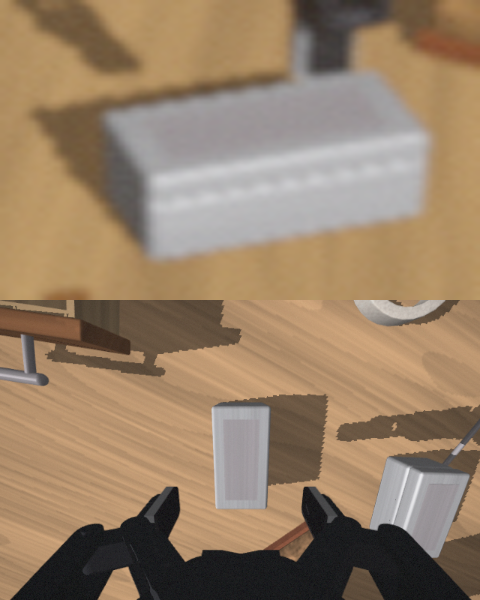

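The side crop (upper half) shows no dark gap left at the neck. In the wrist view (lower half) the fingers at x=178 and 305 straddle the tin, which spans 213–268 and is well centred. Descending to grasp.

Emit:
{"method": "drive_tool", "body": {
  "xyz": [
    [0,0,0.03],
    [0,0,0.03],
    [0,0,0.025],
    [0,0,0.015],
    [0,0,0.007]
  ],
  "twist": [0,0,0,0,0],
  "gripper": [0.085,0.085,0.085,0.085,0.085]
}}

```text
time_s: 4.42
eef_pos: [0.5029, -0.0711, 0.0049]
tcp_rot: [179.8, 0.1, -63.5]
ft_force: [-0.2, -0.1, 0.5]
finger_gap: 0.99
```

Emit:
{"method": "drive_tool", "body": {
  "xyz": [
    [0,0,0],
    [0,0,0],
    [0,0,0],
    [0,0,0],
    [0,0,0]
  ],
  "twist": [0,0,0,0,0],
  "gripper": [0.085,0.05,0.045,0.045,0.045],
  "newtons": 45
}}

```text
time_s: 4.83
eef_pos: [0.5063, -0.0714, 0.0087]
tcp_rot: [-179.9, -0.1, -63.5]
ft_force: [-0.1, -0.3, 3.0]
finger_gap: 0.651
```

Emit:
{"method": "drive_tool", "body": {
  "xyz": [
    [0,0,0],
    [0,0,0],
    [0,0,0],
    [0,0,-0.005],
    [0,0,-0.01]
  ],
  "twist": [0,0,0,0,0],
  "gripper": [0.045,0.045,0.045,0.045,0.045]
}}

```text
time_s: 5.25
eef_pos: [0.5034, -0.0712, 0.0218]
tcp_rot: [179.9, 0.1, -63.5]
ft_force: [-0.1, -0.1, -2.2]
finger_gap: 0.653
```

Emit:
{"method": "drive_tool", "body": {
  "xyz": [
    [0,0,-0.02],
    [0,0,-0.03],
    [0,0,-0.03],
    [0,0,-0.03],
    [0,0,0]
  ],
  "twist": [0,2.5,2.5,2.5,2.4],
  "gripper": [0.045,0.045,0.045,0.045,0.045]
}}

```text
time_s: 5.67
eef_pos: [0.5087, -0.072, 0.1387]
tcp_rot: [-179.5, -0.2, -73.5]
ft_force: [2.0, -0.6, -2.9]
finger_gap: 0.653
```

```bash
python3 -c "
from h import *
go([.6035,.2195,.135]); c=ld('top0'); print('glue',at(c,260,150,0))"
```

```text
t 5.67 p [ 0.5087 -0.072   0.1387] r [-179.47   -0.25  -73.55] F [ 2.  -0.6 -2.9] gap 0.653
shift [-0.2527 -0.1734  0.0042]
glue [0.7167945  0.00831855 0.        ]
```

Emit:
{"method": "drive_tool", "body": {
  "xyz": [
    [-0.025,-0.01,0],
    [-0.03,-0.015,0],
    [-0.03,-0.018,0],
    [-0.03,-0.02,0],
    [-0.03,-0.02,0]
  ],
  "twist": [0,0,0,0,0],
  "gripper": [0.045,0.045,0.045,0.045,0.045]
}}

```text
time_s: 6.08
eef_pos: [0.5427, 0.0925, 0.1329]
tcp_rot: [180.0, -0.0, -73.5]
ft_force: [1.1, -0.8, -3.1]
finger_gap: 0.652
```

Emit:
{"method": "drive_tool", "body": {
  "xyz": [
    [-0.03,-0.025,0],
    [-0.03,-0.025,0],
    [-0.03,-0.025,0],
    [-0.015,-0.014,0],
    [0,0,0]
  ],
  "twist": [0,0,0,0,0],
  "gripper": [0.045,0.045,0.045,0.045,0.045]
}}

```text
time_s: 6.5
eef_pos: [0.6053, 0.2057, 0.1326]
tcp_rot: [-179.8, 0.8, -71.6]
ft_force: [0.2, 0.1, -2.3]
finger_gap: 0.65
```

```bash
python3 -c "
from h import *
snap('top','t3');snap('side','s3');go([.6035,.2195,.034])
a=cv2.imread('pics/t3.png')[90:270,100:340];b=cv2.imread('pics/s3.png')[180:400,60:380]
cv2.imwrite('pics/c4.png',np.hstack([cv2.resize(a,(400,300),interpolation=2),cv2.resize(b,(400,300))]))"
```

```text
t 6.6 p [0.6025 0.2024 0.1322] r [179.9    0.75 -71.75] F [-0.4 -1.  -2.3] gap 0.654
shift [-0.0146 -0.0065  0.0984]
```

View pics/c4.png

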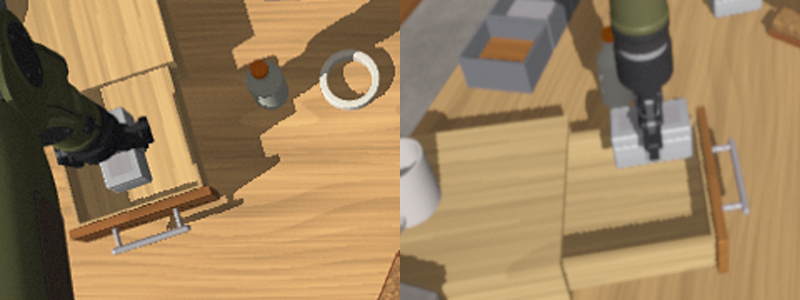

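The tin hangs above the open drawer, between the front panel and the chest's edge. The wrist has reached its last joint's 180° limit, so I'll turn back a few degrees. The tin will stand slightly askew in the drawer, which has room for it.

Emit:
{"method": "drive_tool", "body": {
  "xyz": [
    [0,0,0],
    [-0.005,-0.002,0],
    [-0.005,-0.002,0],
    [-0.005,-0.002,0],
    [0,0,0]
  ],
  "twist": [-6,0,0,0,0],
  "gripper": [0.045,0.045,0.045,0.045,0.045]
}}

```text
time_s: 7.02
eef_pos: [0.6021, 0.2192, 0.1329]
tcp_rot: [-179.9, 0.8, -65.8]
ft_force: [-0.5, -0.4, -1.9]
finger_gap: 0.65
```

```bash
python3 -c "
from h import *
go([.6035,.2195,.034]);print(arm.read_state()['joint_positions'].round(1))"
```

```text
t 7.02 p [0.6021 0.2192 0.1329] r [-179.9     0.81  -65.83] F [-0.5 -0.4 -1.9] gap 0.65
shift [ 0.0018 -0.0013  0.0989]
[ 19.6  29.1  -0.8  60.1   0.8 175.4]
```

Emit:
{"method": "drive_tool", "body": {
  "xyz": [
    [0,0,0.025],
    [0,0,0.025],
    [0,0,0.02],
    [0,0,0.015],
    [0,0,0.008]
  ],
  "twist": [0,0,0,0,0],
  "gripper": [0.045,0.045,0.045,0.045,0.045]
}}

```text
time_s: 7.43
eef_pos: [0.6002, 0.219, 0.0373]
tcp_rot: [179.9, 0.8, -65.8]
ft_force: [-0.8, -0.4, -2.3]
finger_gap: 0.648
```

Emit:
{"method": "drive_tool", "body": {
  "xyz": [
    [0,0,0],
    [0,0,0.003],
    [0,0,0.002],
    [0,0,0],
    [0,0,0]
  ],
  "twist": [0,0,0,0,0],
  "gripper": [0.045,0.045,0.045,0.045,0.045]
}}

```text
time_s: 7.85
eef_pos: [0.6026, 0.2199, 0.0356]
tcp_rot: [-179.8, 0.8, -65.8]
ft_force: [0.3, -0.2, -3.4]
finger_gap: 0.649
```

Emit:
{"method": "drive_tool", "body": {
  "xyz": [
    [0,0,0.002],
    [0,0,0.002],
    [0,0,0.001],
    [0,0,0],
    [0,0,0]
  ],
  "twist": [0,0,0,0,0],
  "gripper": [0.045,0.045,0.045,0.045,0.045]
}}

```text
time_s: 8.27
eef_pos: [0.6031, 0.2201, 0.031]
tcp_rot: [-179.8, 0.8, -65.8]
ft_force: [0.3, 1.1, 5.3]
finger_gap: 0.65
```

In contact: the force went from −3 to +5 N at the expected height. Releasing and retreating.

Emit:
{"method": "drive_tool", "body": {
  "xyz": [
    [0,0,0],
    [0,0,0],
    [0,0,0],
    [0,0,0],
    [0,0,0]
  ],
  "twist": [0,0,0,0,0],
  "gripper": [0.06,0.07,0.08,0.08,0.08]
}}

```text
time_s: 8.68
eef_pos: [0.6017, 0.2196, 0.0293]
tcp_rot: [-180.0, 0.8, -65.8]
ft_force: [0.4, -0.2, -0.1]
finger_gap: 0.938
```

Emit:
{"method": "drive_tool", "body": {
  "xyz": [
    [0,0,0],
    [0,0,-0.01],
    [0,0,-0.03],
    [0,0,-0.035],
    [0,0,-0.035]
  ],
  "twist": [0,0,0,0,0],
  "gripper": [0.08,0.08,0.08,0.08,0.08]
}}

```text
time_s: 9.1
eef_pos: [0.6016, 0.218, 0.1408]
tcp_rot: [180.0, 0.8, -65.8]
ft_force: [1.5, -0.1, 1.0]
finger_gap: 0.935
```

Emit:
{"method": "drive_tool", "body": {
  "xyz": [
    [0,0.037,0],
    [0,0.037,0],
    [0,0.037,0],
    [0,0.037,0],
    [0,0.037,0]
  ],
  "twist": [0,0,0,0,0],
  "gripper": [0,0,0,0,0],
  "newtons": 40
}}

```text
time_s: 9.52
eef_pos: [0.4322, 0.1418, 0.1401]
tcp_rot: [-179.9, 0.8, -65.8]
ft_force: [0.3, -0.2, 0.7]
finger_gap: 0.228
```

```bash
python3 -c "
from h import *
snap('top','t4');snap('side','s4');go([.4205,.165,.04])
a=cv2.imread('pics/t4.png')[125:260,110:250];b=cv2.imread('pics/s4.png')[220:400,160:380]
cv2.imwrite('pics/c5.png',np.hstack([cv2.resize(a,(420,405),interpolation=2),cv2.resize(b,(380,405),interpolation=2)]))"
```

```text
t 9.62 p [0.4248 0.1392 0.1385] r [179.51   0.83 -65.84] F [0.2 0.6 0. ] gap 0.052
shift [-0.0239 -0.0075  0.0988]
```

View pics/c5.png

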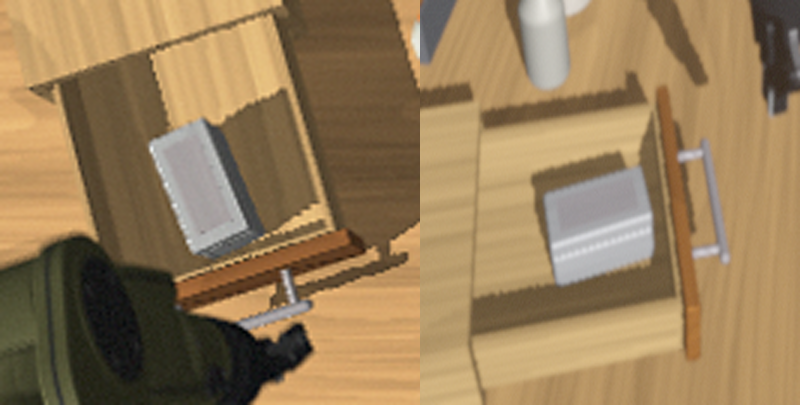

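The tin stands upright on the drawer floor, lid closed and clear of the walls. The handle hasn't moved; its right end is still near (213,227). Next I lower the closed fingers in front of the handle.

Emit:
{"method": "drive_tool", "body": {
  "xyz": [
    [-0.012,0,0],
    [-0.012,-0.002,0.015],
    [0,0,0.03],
    [0,0,0.03],
    [0,0,0.022]
  ],
  "twist": [0,0,0,0,0],
  "gripper": [0,0,0,0,0]
}}

```text
time_s: 10.03
eef_pos: [0.4255, 0.1668, 0.042]
tcp_rot: [-179.9, 0.8, -65.8]
ft_force: [-0.2, -0.3, -0.8]
finger_gap: -0.001
```

```bash
python3 -c "
from h import *
go([.4205+.03*.958,.165+.03*.286,.04]);go([.4205+.23*.958,.165+.23*.286,.04])"
```

```text
t 10.03 p [0.4255 0.1668 0.042 ] r [-179.87    0.77  -65.77] F [-0.2 -0.3 -0.8] gap -0.001
shift [ 0.0036 -0.0244  0.002 ]
t 10.03 p [0.4255 0.1668 0.042 ] r [-179.87    0.77  -65.77] F [-0.2 -0.3 -0.8] gap -0.001
shift [ 0.0301 -0.2226  0.0021]
```

Emit:
{"method": "drive_tool", "body": {
  "xyz": [
    [0.001,-0.01,0],
    [0.001,-0.01,0],
    [0.001,-0.007,0],
    [0.001,-0.005,0],
    [0.001,-0.005,0]
  ],
  "twist": [0,0,0,0,0],
  "gripper": [0,0,0,0,0]
}}

```text
time_s: 10.45
eef_pos: [0.4638, 0.1779, 0.0444]
tcp_rot: [-179.7, 0.8, -65.8]
ft_force: [-0.1, -0.7, 0.9]
finger_gap: 0.002
```

Emit:
{"method": "drive_tool", "body": {
  "xyz": [
    [0.0007,-0.005,0],
    [0.0007,-0.005,0],
    [0.0007,-0.006,0],
    [0.001,-0.007,0],
    [0.001,-0.008,0]
  ],
  "twist": [0,0,0,0,0],
  "gripper": [0,0,0,0,0]
}}

```text
time_s: 10.87
eef_pos: [0.4911, 0.186, 0.0427]
tcp_rot: [-180.0, 0.8, -65.8]
ft_force: [-1.7, -0.8, 0.7]
finger_gap: -0.001
```

Emit:
{"method": "drive_tool", "body": {
  "xyz": [
    [0.0013,-0.01,0],
    [0.0016,-0.012,0],
    [0.0016,-0.012,0],
    [0.0016,-0.012,0],
    [0.0016,-0.012,0]
  ],
  "twist": [0,0,0,0,0],
  "gripper": [0,0,0,0,0]
}}

```text
time_s: 11.28
eef_pos: [0.5478, 0.2032, 0.0425]
tcp_rot: [-179.9, 0.8, -65.8]
ft_force: [-1.0, -0.1, 0.4]
finger_gap: -0.004
```

Emit:
{"method": "drive_tool", "body": {
  "xyz": [
    [0.0016,-0.012,0],
    [0.0016,-0.012,0],
    [0.0016,-0.012,0],
    [0.0016,-0.011,0],
    [0.0014,-0.01,0]
  ],
  "twist": [0,0,0,0,0],
  "gripper": [0,0,0,0,0]
}}

```text
time_s: 11.7
eef_pos: [0.6031, 0.2197, 0.0423]
tcp_rot: [-179.9, 0.8, -65.8]
ft_force: [-2.2, 1.0, 0.9]
finger_gap: -0.001
```

```bash
python3 -c "
from h import *
go([.659,.236,.042])"
```

```text
t 11.7 p [0.6031 0.2197 0.0423] r [-179.93    0.83  -65.78] F [-2.2  1.   0.9] gap -0.001
shift [ 0.0081 -0.0577  0.0003]
```

Emit:
{"method": "drive_tool", "body": {
  "xyz": [
    [0.0012,-0.009,0],
    [0.0012,-0.009,0],
    [0.001,-0.008,0],
    [0.001,-0.008,0],
    [0.001,-0.007,0]
  ],
  "twist": [0,0,0,0,0],
  "gripper": [0,0,0,0,0]
}}

```text
time_s: 12.12
eef_pos: [0.6425, 0.2313, 0.0423]
tcp_rot: [-179.9, 0.8, -65.8]
ft_force: [-1.1, -0.0, 0.1]
finger_gap: 0.003
```

Emit:
{"method": "drive_tool", "body": {
  "xyz": [
    [0.0007,-0.005,0],
    [0.0005,-0.004,0],
    [0.0005,-0.003,0],
    [0,-0.002,0],
    [0,0,0]
  ],
  "twist": [0,0,0,0,0],
  "gripper": [0,0,0,0,0]
}}

```text
time_s: 12.53
eef_pos: [0.6559, 0.235, 0.0426]
tcp_rot: [-179.9, 0.7, -65.8]
ft_force: [-0.0, 0.6, 0.0]
finger_gap: 0.001
```

Emit:
{"method": "drive_tool", "body": {
  "xyz": [
    [0,-0.002,0],
    [0,-0.002,0],
    [0,-0.002,0],
    [0,-0.002,0],
    [0,0,0]
  ],
  "twist": [0,0,0,0,0],
  "gripper": [0,0,0,0,0]
}}

```text
time_s: 12.95
eef_pos: [0.6611, 0.2373, 0.0425]
tcp_rot: [179.9, 0.7, -65.8]
ft_force: [-4.6, -3.1, 2.7]
finger_gap: -0.0
```

Emit:
{"method": "drive_tool", "body": {
  "xyz": [
    [0,-0.002,0],
    [0,-0.002,0],
    [0,0,0],
    [0,0,0],
    [0,0,0]
  ],
  "twist": [0,0,0,0,0],
  "gripper": [0,0,0,0,0]
}}

```text
time_s: 13.37
eef_pos: [0.6613, 0.2374, 0.0422]
tcp_rot: [179.5, 0.7, -65.8]
ft_force: [-10.5, -6.2, 7.5]
finger_gap: 0.001
```

At the stop: the pose stays put while the force rises. I'll back off, raise the tool clear and check.

Emit:
{"method": "drive_tool", "body": {
  "xyz": [
    [0,0.005,0],
    [0,0.01,0],
    [0,0.03,0],
    [0,0.035,0],
    [0,0.035,-0.01]
  ],
  "twist": [0,0,0,0,0],
  "gripper": [0,0,0,0,0]
}}

```text
time_s: 13.78
eef_pos: [0.5601, 0.1925, 0.0511]
tcp_rot: [-180.0, 0.8, -65.8]
ft_force: [-0.7, -0.9, 0.0]
finger_gap: -0.0
```

Emit:
{"method": "drive_tool", "body": {
  "xyz": [
    [0.02,0.02,-0.03],
    [0.03,0.02,-0.03],
    [0.03,0.02,-0.03],
    [0.03,0.01,-0.03],
    [0.03,0,0]
  ],
  "twist": [0,0,0,0,0],
  "gripper": [0,0,0,0,0]
}}

```text
time_s: 14.2
eef_pos: [0.559, 0.0433, 0.1692]
tcp_rot: [-179.4, 0.6, -65.8]
ft_force: [1.7, -0.2, 0.6]
finger_gap: -0.002
```

```bash
python3 -c "
from h import *
snap('top','t5');snap('side','s5');go([.5,0,.15])
a=cv2.imread('pics/t5.png')[110:260,90:270];b=cv2.imread('pics/s5.png')
cv2.imwrite('pics/c6.png',np.hstack([cv2.resize(a,(360,300),interpolation=2),cv2.resize(b[130:400,0:400],(440,300))]))"
```

```text
t 14.3 p [0.5604 0.0411 0.1653] r [-179.51    0.55  -66.06] F [ 0.5  0.6 -0.5] gap -0.001
shift [0.0132 0.072  0.0145]
```

View pics/c6.png

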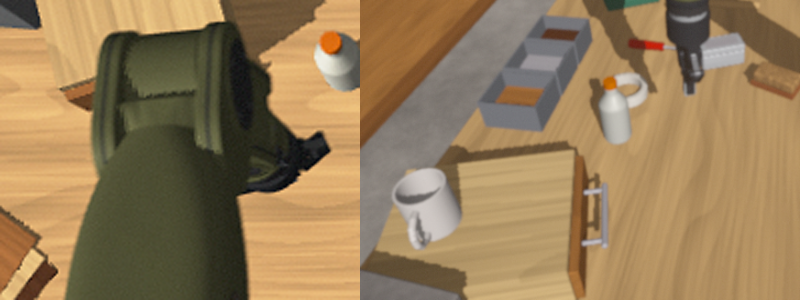

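The side view shows the drawer front flush with the chest. The bar runs from about (220,296) to (221,349). I'll check that numerically and hand in if it agrees.

```bash
python3 -c "
from h import *
c=ld('s5');h=(at(c,220,296,.061)+at(c,221,349,.061))/2
u=np.array([.958,.286]); s=h[:2]-[.478,.182]; print(h, 'travel',s@u,'lateral',s@[-.286,.958], 'finger-based',(np.array([.6613,.2374])-[.478,.182])@u+.016)
if .18<s@u<.225: print(arm.finish_job())"
```

```text
[0.68050795 0.24365211 0.061     ] travel 0.21163512169505294 lateral 0.0011454445916962944 finger-based 0.2074458
the job is handed in; nothing more can be done
None
```

I pressed the lid home, stood the tin on the drawer floor, pushed the drawer shut and handed the job in at about 14 s. The hand-in gives no verdict, so success rests on my own checks.

- **Lid:** it stopped at 0.058 m, the closed height. The force rose to 25 N with no further movement, and the side view showed no gap left at the neck.
- **Tin:** it met the drawer floor at the expected height and stood upright, lid closed and clear of the walls. The wrist's last joint ran into its 180° limit, so the tin stands about 7° askew to the drawer. I could not see the tin once the drawer was shut.
- **Drawer:** it came to a hard stop, with about 12 N sideways and no further movement. Measured travel was 0.207 m from the finger position and 0.212 m from the camera image. Both fit the 0.205 m opening I estimated, allowing for measurement error, and the front looks flush in the side view.
- **Other objects:** the arm touched nothing else as far as I could tell, and the other items in the last side view look unmoved. I did not measure their positions again.

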